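# Find the flush release in the vaccine carrier's lid

### The arm

A 6-joint arm with a two-finger parallel gripper is mounted at the origin on the work surface. World frame = base frame: x ahead of the robot, y to its left, z up, the work surface at z = 0. Lengths are in mm, angles in degrees, forces in N, time in s.
With the tool pointing down it reaches from about 300 to 850 mm from the base axis. Payload 4.2 kg.
Tool frame: the origin (TCP) lies on the centre line of the jaws, within the pads' length; the fingertips stand 14 mm ahead of it and the grasp point (between the pads) lies 5 mm behind it (env.finger_overhang is the z of the fingertips in the tool frame, in mm); z points along the fingers, y is the line along which they close (so a half turn about z gives the same grasp; the last joint's range is limited). The gripper opens to 91 mm and grips with 3 to 60 N. Pads are 32 mm wide; open, the fingers measure 118 mm over their backs; the gripper's body (76 mm by 178 mm) begins 60 mm behind the grasp point.
Start: joints at [62.739, 18.312, 89.639, -0, 72.044, -1.146], TCP at [253.108, 516.312, 227.976] pointing down, gripper open.
Joint ranges: [-177.97, 177.97], [-48.28, 115.42], [12.27, 149.76], [-77.06, 257.06], [2.81, 150.46], [-146.56, 146.56]. Speed limits (degrees/s): [147.25, 147.25, 180, 180, 180, 180].

### API

Orientations are given as [roll, pitch, yaw] about the fixed x, y, z axes, in that order (R = Rz(yaw) Ry(pitch) Rx(roll)).
In Python, from workcell import sensors, viewer, env gives the robot as it stands. The module is installed in compiled form; this text tells all that it offers.
- The arm moves only by the tool step_arm, never from a script. Its argument "plan" is one flat list of numbers, 6 for each row, row after row: the shift along the tool's x, y, z in cm, then the turn, a rotation vector about the tool's x, y, z in rad. In form: [x, y, z, wx, wy, wz, x, y, z, wx, wy, wz, ...]. A call has 1 to 5 rows; each row shifts and turns the commanded pose from where the row before left it, along the tool's axes as they then stand; what a row does not reach is not made up. A row lasts 1/12 s, in which the tool goes at most 41.7 mm and 7.16 degrees, less where a joint would pass 70% of its speed; a pose out of reach is approached as far as the arm can. A call is refused whole if a number of a shift passes 4.17 or a number of a turn 0.125, either way. A call with a gripper value outside its range is refused whole. "hand" is the finger opening in cm, from 0 to 9.12, set as the call begins (left out, the last holds). The fingers move at their own pace and stop on an object; "newtons" is the grip in N (left out, the last holds). Time passes only in rows, so rows that do not move let the fingers close. It gives the time, the measured TCP pose, the force, the opening and the grip force at its end, in the units of the state.
- sensors.state(): the state, without advancing time (a new reading comes with each control period).
- viewer.grab_frame(name): name is "scene" or "top" or "wrist"; returns a dict with "img" (480x640x3 uint8, red, green, blue), "fx", "fy", "cx", "cy" (pixels), "position" and "attitude" of the camera in the world. Camera axes: x right, y down, z forward; pixel columns grow to the right and rows downward; lengths in mm; the calibration is good to about 2 mm. The wrist camera is an equidistant fisheye: a pixel r from the principal point sees the ray r / f radians off the axis. A picture is of the moment at which its call begins. There is no depth.
- env.job_done(): hands the job in; it is judged then, once.
Trained networks look in a picture, given as the dict that the camera call returned (one of the last four; its "shot" number tells which), for a name from the list of things; names that differ only in an ending like _2 or _b are one class to them, and where a whole thing is asked for, a point or a joint stands for the part that bears it (a point fixed in the world has none). Each returns a list of dicts, best first, with "score" (0 to 1); they miss things now and then, are a little off and sometimes report something else, mostly with a low value. They report only what shows in the picture. A call takes as long as a camera call.
- viewer.boxes_of(name, picture): "location" ([column, row] in pixels, amid what is visible of it).
- viewer.pinpoint(name, picture): "location" ([column, row] in pixels: a listed point, or the origin of a listed thing).
The state is a dict: "time_s": time; "qpos": joint angles; "qvel": joint speeds; "effort": joint torques, N m; "ee_pos": TCP position; "ee_rot": TCP orientation; "force": force on the tool from outside, world axes, zero at the start; "torque": the same for the moment, N m; "gripper_width": finger opening in mm; "gripper_force": force on a finger pad.
Only numpy, scipy, OpenCV 4.12 (cv2) and the standard library are available. Lean on these libraries where they do the work, as an engineer would, in place of code of your own. Each camera call takes 0.05 s, during which the arm holds its last target. There are 200 camera calls.

### The job

The vaccine carrier's drawer is held by a concealed catch. With a fingertip, touch the plain flat strip in the carrier's lid first, feel along it for the flush, slightly sunken release button, and press the button in until the drawer springs out by itself; then let the button come back up and leave the drawer standing open. Use no more than light pushes, do not pull, push or hold the drawer, and do not move or pick up anything that stands on or around the carrier.

Things in the scene. Friction and masses are not known exactly. Their poses are not given: they have to be found in the camera images.
- strip_mid (a point): Middle of the flat, rigid, level grey strip let into the blue carrier's lid, on the strip's face (1.5 mm below the blue lid around it, 148.5 mm above the table). z up, y along the strip, x across it, away from the carrier's front. The strip shows 240 mm along y and 80 mm along x. The button is on its centre line (x = 0), its middle anywhere from y = -50 to +50 mm: to be felt or seen.
- strip_end (a point): The strip's +y end on its centre line, at the strip's face; axes as strip_mid. The last 40 mm at both ends is always plain. The button is a rectangle of the same grey plastic, 45 mm (x) by 55 mm (y), its face 3 mm below the strip's, in a hole 50 mm (x) by 60 mm (y), with a thin dark gap around it. Nothing stands on the strip.
- carrier: The blue vaccine carrier, fixed, 300 mm deep (x) by 460 wide (y) by 150 high. Origin at the centre of its underside; its front, with the drawer, faces -x; the strip's middle is 50 mm in front of its centre.
- catch (a joint): How far the release button is pressed below its resting place, m: 0 at rest, 0.006 fully home. A spring pushes it back up (about 2 N at the start, 5 N fully home), and it rises again when let go. Pressed some 4.5 mm or more it frees the drawer.
- drawer (a joint): How far the grey drawer in the carrier's front (330 mm wide, 85 high, no handle) stands out towards -x, m: 0 shut and caught, 0.045 fully out. Once freed its own spring drives it out in about half a second, and it stays out.
- vial_a_mid (a point): Bystander, to be left alone: small glass vial with a metal cap, 24 mm dia x 45, on the lid. The point is on its axis, 22.5 mm above its underside.
- vial_b_mid (a point): Bystander, to be left alone: small glass vial like the other, 24 mm dia x 45, on the lid beside one end of the strip. The point is on its axis, 22.5 mm above its underside.
- carton_mid (a point): Bystander, to be left alone: small white carton with a grey band, 50 x 110 x 40, on the lid behind the strip. The point is on its axis, 20 mm above its underside.
- tape_mid (a point): Bystander, to be left alone: roll of tape lying flat, 70 mm dia x 22, on the lid. The point is on its axis, 11 mm above its underside.
- sharps_mid (a point): Bystander, to be left alone: red sharps tub, 132 mm dia x 140, on the table beside the carrier. The point is on its axis, 70 mm above its underside.
- gel_mid (a point): Bystander, to be left alone: pump bottle, 60 mm dia, 155 tall, on the table beside the carrier. The point is on its axis, 75 mm above its underside.
- gloves_mid (a point): Bystander, to be left alone: cardboard glove box, 140 x 110 x 70, on the table beside the carrier. The point is on its axis, 35 mm above its underside.
- dish_mid (a point): Bystander, to be left alone: shallow steel bowl, 120 mm dia x 30, on the table beside the carrier. The point is on its axis, 15 mm above its underside.

How it is judged (in metres and radians):
On the way, in this order (a step that is already met when the one before it is completed fails the run):
1. a finger touches the flat strip beside the button, the button not yet pressed and the drawer shut (contact force between the fingers and anything else above 0.4 N and contact force between the fingers and catch_c0 below 0.1 N and value of joint catch below 0.001 m and value of joint drawer below 0.005 m and z of the grasp point in the frame of strip_mid below 0.07 m and x of the grasp point in the frame of strip_mid between -0.06 and 0.06 m and y of the grasp point in the frame of strip_mid between -0.14 and 0.14 m), for 0.05 s.
2. the button is pressed in by the fingers far enough to free the drawer (value of joint catch above 0.004 m and contact force between the fingers and catch_c0 above 0.5 N).
At the end, for the whole second after the job is handed in: The drawer stands at least 40 mm out, the button is back up (within 1 mm of rest), and every bystander is within 20 mm of where it stood at the start (value of joint drawer above 0.04 m and value of joint catch below 0.001 m and distance of each of vial_a_mid, vial_b_mid, carton_mid, tape_mid, sharps_mid, gel_mid, gloves_mid, dish_mid from where it was at the start of the episode below 0.02 m); the robot touches nothing.
It fails at once if the fingers push or pull the drawer (more than 2 N) (contact force between the fingers and drawer above 2 N).
It fails at once if the fingers press on anything with more than 60 N (contact force between the fingers and anything else above 60 N).
It fails at once if something on the lid is moved or lifted by more than 20 mm (distance of any of vial_a_mid, vial_b_mid, carton_mid, tape_mid from where it was at the start of the episode above 0.02 m).
It fails at once if something beside the carrier is moved or lifted by more than 20 mm (distance of any of sharps_mid, gel_mid, gloves_mid, dish_mid from where it was at the start of the episode above 0.02 m).
It also fails if it takes over 58 s, if anything falls off the work surface, if the arm or the gripper's body presses on something with over 40 N, if the wrist force passes 120 N, or if a joint passes its speed limit or range.

## Working session

There is one attempt and no reset: what is moved stays moved. The work goes in short steps, Python scripts to look and compute and a tool call to move; the robot and the scene stay as the last step left them, time stands still between calls to the robot, and variables do not carry over. Pictures are saved under pics/ and viewed, at most 10 in all, crops included, and the job is handed in when it is done.

Besides the shell and the picture viewer there is one more tool, called by a JSON object that holds its "api" and its "payload", one argument or row to a line. step_arm: Moves the arm, as the interface text tells. Its arguments: {"type":"object","properties":{"plan":{"type":"array","items":{"type":"number"}},"hand":{"type":"number"},"newtons":{"type":"number"}},"required":["plan"]}

```bash
mkdir -p pics
cat > h.py <<'E'
import numpy as np, cv2
from scipy.spatial.transform import Rotation as R
from workcell import sensors, viewer, env
def ray(p,uv):
    x=(uv[0]-p["cx"])/p["fx"]; y=(uv[1]-p["cy"])/p["fy"]
    if p.get("name")=="wrist":
        r=np.hypot(x,y); d=np.array([x/r*np.sin(r),y/r*np.sin(r),np.cos(r)]) if r>1e-9 else np.array([0,0,1.])
    else: d=np.array([x,y,1.])
    A=np.array(p["attitude"],float)
    M=A if A.shape==(3,3) else R.from_euler("xyz",A,degrees=True).as_matrix()
    return M@d
def onz(p,uv,z):
    d=ray(p,uv); c=np.array(p["position"]); return c+d*(z-c[2])/d[2]
def grab(n):
    p=viewer.grab_frame(n); p["name"]=n; return p
def save(p,f): cv2.imwrite("pics/"+f,p["img"][:,:,::-1])
E
python3 - <<'E'
from h import *
s=sensors.state(); print({k:np.round(s[k],2) for k in ("time_s","ee_pos","ee_rot","force","gripper_width")}, env.finger_overhang)
for n in ("top","scene"):
    p=grab(n); save(p,n+".png"); print(n,p["position"],p["attitude"],p["fx"])
    for k,z in (("strip_mid",148.5),("strip_end",148.5),("carrier",0),("vial_a_mid",172.5),("carton_mid",170),("tape_mid",161),("sharps_mid",70),("gel_mid",75),("gloves_mid",35),("dish_mid",15)):
        for r in viewer.pinpoint(k,p)[:3 if 'vial' in k else 1]:
            print(k,np.round(r["score"],2),np.round(r["location"]),np.round(onz(p,r["location"],z)))
E
```

```text
{'time_s': np.float64(0.0), 'ee_pos': array([252.89, 515.86, 227.13]), 'ee_rot': array([-179.9 ,   -0.  ,  153.88]), 'force': array([ 0.21, -0.21,  0.02]), 'gripper_width': np.float64(90.91)} 14.0
top [363.10929644  16.26937963 992.05543514] [-168.14613997    0.20615684  -82.94636726] 460.61358702672055
strip_end 0.86 [254. 246.] [517. 164. 148.]
carrier 0.85 [322. 249.] [558.  41.   0.]
vial_a_mid 0.63 [332. 195.] [626.  31. 172.]
vial_a_mid 0.55 [411. 226.] [ 587. -121.  172.]
carton_mid 0.98 [328. 198.] [621.  37. 170.]
tape_mid 0.74 [248. 166.] [668. 197. 161.]
gel_mid 0.85 [159. 271.] [457. 358.  75.]
gloves_mid 0.62 [476. 271.] [ 543. -286.   35.]
dish_mid 0.87 [452. 352.] [ 372. -253.   15.]
scene [ 960.82958709 -339.16711695  886.80440508] [-143.60996018    0.85722128   49.5103569 ] 497.8079291007073
strip_mid 0.19 [412. 162.] [500. 291. 148.]
strip_end 0.95 [379. 198.] [526. 167. 149.]
vial_a_mid 0.6 [284. 301.] [ 599. -125.  172.]
carton_mid 0.71 [368. 262.] [632.  35. 170.]
tape_mid 0.91 [442. 228.] [663. 196. 161.]
gel_mid 0.79 [413. 164.] [457. 351.  75.]
gloves_mid 0.81 [204. 372.] [ 551. -284.   35.]
dish_mid 0.72 [169. 304.] [ 373. -257.   15.]
```

View pics/top.png

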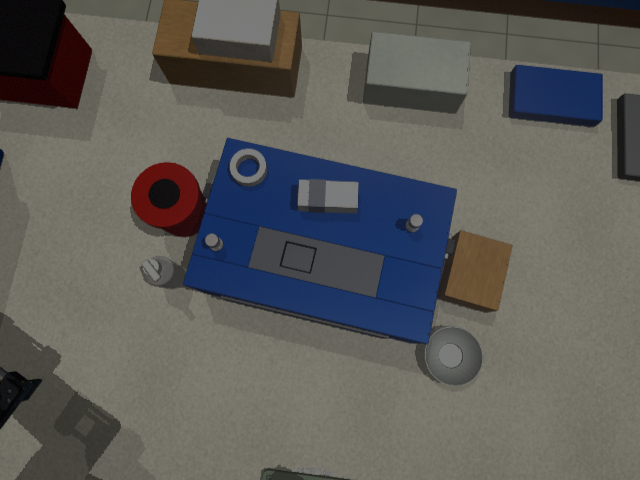

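View pics/scene.png

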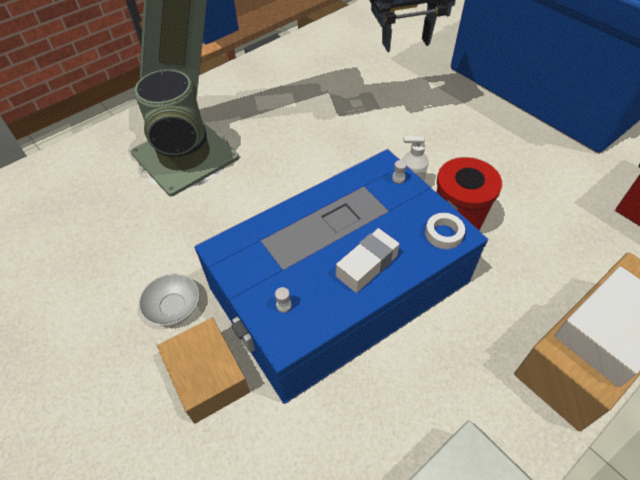

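The top view shows the grey strip between about (258,228), (384,247), (378,297) and (250,266), with the button's dark outline centred near (298,257). The scene view shows the button near (341,217). A vial stands at the strip's +y end, with the carton behind the strip.

Run:
```python
from h import *
for n,pts in (("top",[(298,257),(286,242),(316,248),(310,273),(281,266),(258,228),(384,254),(378,297),(250,266)]),("scene",[(341,217),(262,242),(375,188),(388,212),(278,268)])):
    p=grab(n)
    for u in pts: print(n,u,np.round(onz(p,u,148),1))
    g=cv2.cvtColor(p["img"],cv2.COLOR_RGB2HSV); x=(g[...,1]<60).astype(np.uint8)
    if n=="top":
        m=np.zeros_like(x); m[220:305,240:395]=x[220:305,240:395]
    else:
        m=np.zeros_like(x); m[180:275,255:395]=x[180:275,255:395]
    k,l,st,_=cv2.connectedComponentsWithStats(m)
    i=1+st[1:,4].argmax(); c=np.argwhere(l==i)[:,::-1]
    q=np.array([onz(p,u,148.5)[:2] for u in c],np.float32)
    rc=cv2.minAreaRect(q); print(n,st[i],rc)
    for k in ("strip_mid","catch"): print(k,[(np.round(r["score"],2),np.round(onz(p,r["location"],148))) for r in viewer.pinpoint(k,p)[:2]])
s=sensors.state(); print(s["ee_pos"],s["ee_rot"])
```

```text
top (298, 257) [507.5  79.3 148. ]
top (286, 242) [533.  105.4 148. ]
top (316, 248) [528.5  48.1 148. ]
top (310, 273) [480.5  53.3 148. ]
top (281, 266) [486.9 108.3 148. ]
top (258, 228) [553.3 161.5 148. ]
top (384, 254) [532.7 -79.  148. ]
top (378, 297) [451.8 -75.7 148. ]
top (250, 266) [479.8 165.4 148. ]
top [ 249  227  135   70 5392] ((504.08197021484375, 44.96979522705078), (240.4056854248047, 79.28994750976562), 83.58560180664062)
strip_mid [(np.float64(0.77), array([505.,  45., 148.])), (np.float64(0.56), array([454., 327., 148.]))]Traceback (most recent call last):
  File "<stdin>", line 14, in <module>
ValueError: it knows: carrier, carton_mid, dish_mid, gel_mid, gloves_mid, sharps_mid, strip_end, strip_mid, tape_mid, vial_a_mid, vial_b_mid
```

Both views agree. The strip's middle is at (504,45), with its y axis along (0.112,0.994), and the button is at strip y ≈ +34. I'll close the fingers, align with the strip and touch it at y ≈ -45.

{"api": "step_arm", "payload": {
  "plan": [0,0,-1.5,0,0,-0.115,0,0,-1.5,0,0,-0.115,0,0,0,0,0,-0.114,0,0,0,0,0,0,0,0,0,0,0,0],
  "hand": 0,
  "newtons": 10
}}

```text
time_s: 1.62
ee_pos: [253.0, 516.2, 257.8]
ee_rot: [-180.0, -0.0, 173.4]
force: [0.6, 0.2, -0.6]
gripper_width: 60.5
gripper_force: 0.0
```

{"api": "step_arm", "payload": {
  "plan": [-2,-3.2,0,0,0,0,-2,-3.2,0,0,0,0,-2,-3.2,0,0,0,0,-2,-3.2,0,0,0,0,-2,-3.2,0,0,0,0]
}}

```text
time_s: 2.03
ee_pos: [334.7, 344.3, 257.3]
ee_rot: [-179.9, -0.0, 173.5]
force: [0.4, -0.6, -0.7]
gripper_width: 27.4
gripper_force: 0.0
```

{"api": "step_arm", "payload": {
  "plan": [-2,-3.2,0,0,0,0,-2,-3.2,0,0,0,0,-2,-3.2,0,0,0,0,-2,-3.2,0,0,0,0,-2,-3.2,0,0,0,0]
}}

```text
time_s: 2.45
ee_pos: [416.2, 174.1, 257.5]
ee_rot: [-180.0, -0.0, 173.4]
force: [1.4, -0.1, -0.9]
gripper_width: 0.5
gripper_force: 0.0
```

{"api": "step_arm", "payload": {
  "plan": [-2,-3.2,0,0,0,0,-2,-3.2,0,0,0,0,-2,-3.2,0,0,0,0,-2,-3.2,0,0,0,0,0,0,0,0,0,0]
}}

```text
time_s: 2.87
ee_pos: [483.5, 34.6, 257.2]
ee_rot: [-179.8, 0.1, 173.1]
force: [-0.7, 0.9, 0.6]
gripper_width: 0.3
gripper_force: 0.0
```

```bash
cat > st.py <<'E'
from h import *
s=sensors.state(); d=s["ee_pos"][:2]-np.array([504,45]); a=np.array([.112,.994]); b=np.array([.994,-.112])
print(s["time_s"],"strip x,y",(d@b).round(1),(d@a).round(1),"tip z",s["ee_pos"][2]-14,s["ee_rot"],np.round(s["force"],2),s["gripper_width"])
E
python3 st.py
```

```text
2.8667 strip x,y -19.2 -12.6 tip z 243.20099147661784 [-1.79829122e+02  5.23123633e-02  1.73108674e+02] [-0.69  0.91  0.63] 0.28692293445263933
```

{"api": "step_arm", "payload": {
  "plan": [-1.9,-3.2,0,0,0,0,0,0,3,0,0,0,0,0,3,0,0,0,0,0,2,0,0,0,0,0,0,0,0,0]
}}

```text
time_s: 3.28
ee_pos: [493.2, 6.1, 173.4]
ee_rot: [-180.0, -0.6, 173.4]
force: [-0.1, 0.1, -0.6]
gripper_width: 0.3
gripper_force: 0.0
```

```bash
python3 st.py
python3 - <<'E'
from h import *
p=grab("wrist"); save(p,"w1.png")
p=grab("top"); cv2.imwrite("pics/t2.png",cv2.resize(p["img"][180:320,180:400,::-1],None,fx=3,fy=3))
E
```

```text
3.2833 strip x,y -6.4 -39.9 tip z 159.40821786984074 [-179.95461821   -0.59728877  173.44502321] [-0.06  0.11 -0.58] 0.2924478635346667
```

View pics/w1.png

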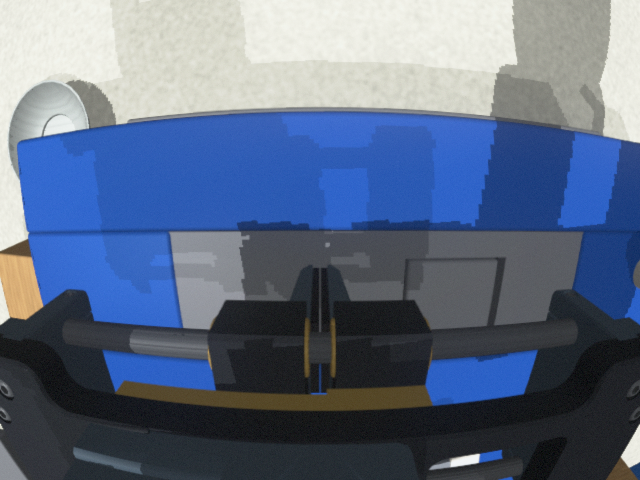

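The wrist view shows the strip from column 170 to 583 at its front edge. The button's hole spans columns 405–500 with its front edge at row 260, clear to the right of the fingers. I'll check its position with rays.

```bash
python3 st.py
python3 - <<'E'
from h import *
p=grab("wrist"); a=np.array([.112,.994]); b=np.array([.994,-.112])
for u in [(171,233),(583,233),(405,260),(501,260),(404,295),(494,325)]:
    q=onz(p,u,148.5)[:2]-[504,45]; print(u,(q@b).round(1),(q@a).round(1))
E
```

```text
3.3833 strip x,y -3.3 -39.4 tip z 163.66735490092475 [-1.79999222e+02 -9.35319189e-02  1.73530422e+02] [0.03 0.08 0.49] 0.3520943128184795
(171, 233) -31.2 -121.6
(583, 233) -32.1 124.0
(405, 260) -16.2 5.6
(501, 260) -15.5 64.0
(404, 295) 4.5 6.7
(494, 325) 27.2 67.5
```

The wrist and scene views both put the strip about 7 mm farther along x than the top view, so I'll use a centre of about (511,45) and button y ≈ +34. Now descend beside it.

{"api": "step_arm", "payload": {
  "plan": [-0.9,-0.4,0,0,0,0,0,0,0.6,0,0,0,0,0,0.5,0,0,0,0,0,0,0,0,0,0,0,0,0,0,0]
}}

```text
time_s: 3.85
ee_pos: [504.9, 1.0, 166.7]
ee_rot: [180.0, -0.0, 173.6]
force: [-0.5, -0.4, 0.4]
gripper_width: 0.3
gripper_force: 0.0
```

{"api": "step_arm", "payload": {
  "plan": [0,0,0.1,0,0,0,0,0,0.1,0,0,0,0,0,0.1,0,0,0,0,0,0,0,0,0,0,0,0,0,0,0]
}}

```text
time_s: 4.27
ee_pos: [505.1, 1.0, 163.9]
ee_rot: [180.0, -0.0, 173.6]
force: [-0.4, 0.1, 0.3]
gripper_width: 0.3
gripper_force: 0.0
```

{"api": "step_arm", "payload": {
  "plan": [0,0,0.1,0,0,0,0,0,0,0,0,0,0,0,0,0,0,0]
}}

```text
time_s: 4.52
ee_pos: [505.2, 1.0, 162.9]
ee_rot: [180.0, -0.0, 173.6]
force: [-0.4, 0.4, 1.2]
gripper_width: 0.4
gripper_force: 0.0
```

Near the face (162.5); go a little further for a clear touch.

{"api": "step_arm", "payload": {
  "plan": [0,0,0.1,0,0,0,0,0,0.05,0,0,0,0,0,0,0,0,0,0,0,0,0,0,0]
}}

```text
time_s: 4.85
ee_pos: [505.3, 1.0, 162.8]
ee_rot: [180.0, 0.1, 173.6]
force: [-1.7, 0.9, 7.1]
gripper_width: 0.1
gripper_force: 4.0
```

The touch on the strip is firm: 7 N with the TCP at 162.8. Next, lift clear and go over the button.

{"api": "step_arm", "payload": {
  "plan": [0,0,-0.8,0,0,0,0,2.6,0,0,0,0,0,2.6,0,0,0,0,-0.05,2.6,0,0,0,0,0,0,0,0,0,0]
}}

```text
time_s: 5.27
ee_pos: [515.3, 81.8, 169.9]
ee_rot: [179.9, 0.1, 173.7]
force: [-0.1, -0.2, 0.0]
gripper_width: 0.2
gripper_force: 0.0
```

{"api": "step_arm", "payload": {
  "plan": [0,0,0,0,0,0,0,0,0,0,0,0]
}}

```text
time_s: 5.43
ee_pos: [514.3, 78.1, 169.5]
ee_rot: [-180.0, -0.0, 173.6]
force: [-0.3, 0.3, 0.1]
gripper_width: 0.8
gripper_force: 0.0
```

```bash
python3 st.py
python3 - <<'E'
from h import *
p=grab("wrist"); cv2.imwrite("pics/w2.png",cv2.resize(p["img"][200:400,200:440,::-1],None,fx=3,fy=3))
p=grab("scene"); cv2.imwrite("pics/s2.png",cv2.resize(p["img"][130:290,240:440,::-1],None,fx=3.5,fy=3.5))
E
```

```text
5.4333 strip x,y 6.5 34.1 tip z 155.4875143558974 [-1.79973179e+02 -6.16743139e-03  1.73622776e+02] [-0.29  0.29  0.13] 0.8186854941419298
```

View pics/w2.png

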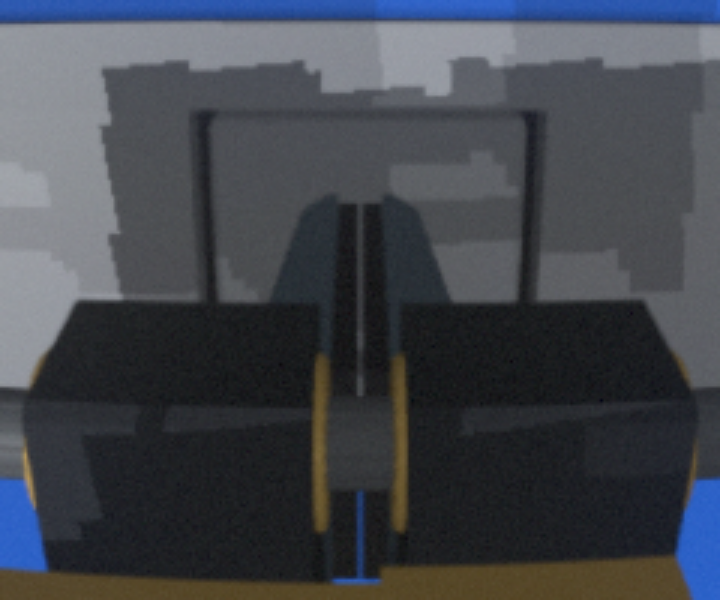

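View pics/s2.png

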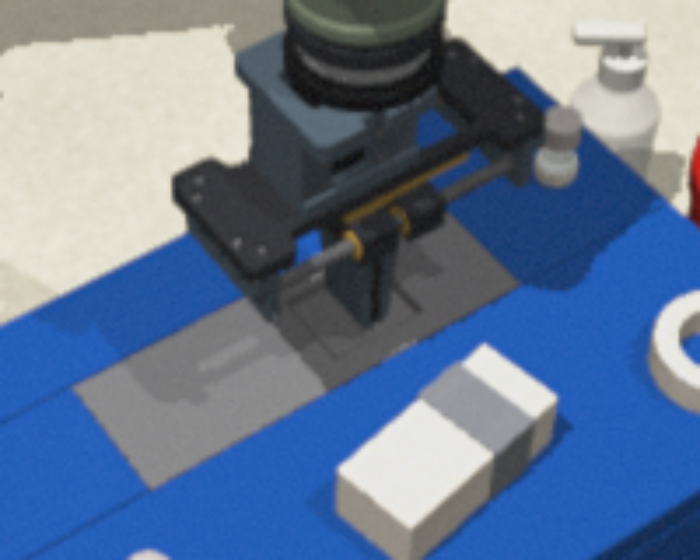

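The fingers are centred on the button in y. In x they sit close to the hole's rear edge, so I shift about 5 mm towards the front, then feel down gently.

{"api": "step_arm", "payload": {
  "plan": [0.5,0.1,0,0,0,0,0,0,0.3,0,0,0,0,0,0.3,0,0,0,0,0,0,0,0,0,0,0,0,0,0,0]
}}

```text
time_s: 5.95
ee_pos: [509.3, 79.8, 163.2]
ee_rot: [-180.0, -0.0, 173.6]
force: [0.4, -0.1, 0.0]
gripper_width: -0.1
gripper_force: 0.0
```

{"api": "step_arm", "payload": {
  "plan": [0,0,0.1,0,0,0,0,0,0.05,0,0,0,0,0,0,0,0,0,0,0,0,0,0,0]
}}

```text
time_s: 6.28
ee_pos: [509.6, 80.0, 161.9]
ee_rot: [180.0, 0.0, 173.6]
force: [-0.1, -0.1, 0.8]
gripper_width: 0.0
gripper_force: 0.0
```

{"api": "step_arm", "payload": {
  "plan": [0,0,0.1,0,0,0,0,0,0.1,0,0,0,0,0,0,0,0,0,0,0,0,0,0,0]
}}

```text
time_s: 6.62
ee_pos: [509.5, 80.0, 159.9]
ee_rot: [180.0, -0.0, 173.6]
force: [-0.5, 0.2, 0.5]
gripper_width: 0.5
gripper_force: 0.0
```

The fingertip is now 2.9 mm below the strip's face with no force, so it is in the button's hole. Press on.

{"api": "step_arm", "payload": {
  "plan": [0,0,0.1,0,0,0,0,0,0.1,0,0,0,0,0,0,0,0,0]
}}

```text
time_s: 6.87
ee_pos: [509.5, 80.0, 158.3]
ee_rot: [180.0, 0.0, 173.6]
force: [-0.6, -0.1, 3.6]
gripper_width: 0.5
gripper_force: 2.0
```

{"api": "step_arm", "payload": {
  "plan": [0,0,0.15,0,0,0,0,0,0.15,0,0,0,0,0,0,0,0,0]
}}

```text
time_s: 7.12
ee_pos: [509.6, 80.0, 155.1]
ee_rot: [180.0, 0.0, 173.6]
force: [-0.7, -0.4, 3.7]
gripper_width: 0.5
gripper_force: 2.0
```

{"api": "step_arm", "payload": {
  "plan": [0,0,0.1,0,0,0,0,0,0.05,0,0,0,0,0,0,0,0,0,0,0,0,0,0,0]
}}

```text
time_s: 7.45
ee_pos: [509.6, 80.0, 153.8]
ee_rot: [180.0, 0.0, 173.6]
force: [-1.6, 0.2, 5.7]
gripper_width: 0.5
gripper_force: 2.9
```

{"api": "step_arm", "payload": {
  "plan": [0,0,0,0,0,0,0,0,0,0,0,0,0,0,0,0,0,0,0,0,0,0,0,0,0,0,0,0,0,0]
}}

```text
time_s: 7.87
ee_pos: [509.6, 80.0, 153.8]
ee_rot: [180.0, 0.0, 173.6]
force: [-1.2, -0.1, 6.8]
gripper_width: 0.5
gripper_force: 2.9
```

{"api": "step_arm", "payload": {
  "plan": [0,0,-0.5,0,0,0,0,0,-2,0,0,0,0,0,-3,0,0,0,0,0,-4,0,0,0,0,0,-3,0,0,0]
}}

```text
time_s: 8.28
ee_pos: [509.8, 80.0, 280.5]
ee_rot: [180.0, 0.1, 173.6]
force: [0.7, 0.0, 0.5]
gripper_width: 0.5
gripper_force: 0.0
```

{"api": "step_arm", "payload": {
  "plan": [0,0,0,0,0,0,0,0,0,0,0,0,0,0,0,0,0,0,0,0,0,0,0,0,0,0,0,0,0,0]
}}

```text
time_s: 8.7
ee_pos: [508.8, 79.9, 276.8]
ee_rot: [-180.0, -0.2, 173.6]
force: [-0.2, 0.5, -0.4]
gripper_width: 0.4
gripper_force: 0.0
```

```bash
python3 st.py
python3 - <<'E'
from h import *
p=grab("wrist"); save(p,"w3.png")
E
```

```text
8.7 strip x,y 0.9 35.2 tip z 262.7617395849177 [-179.95694687   -0.18664705  173.59141962] [-0.15  0.51 -0.45] 0.3843197188916253
```

View pics/w3.png

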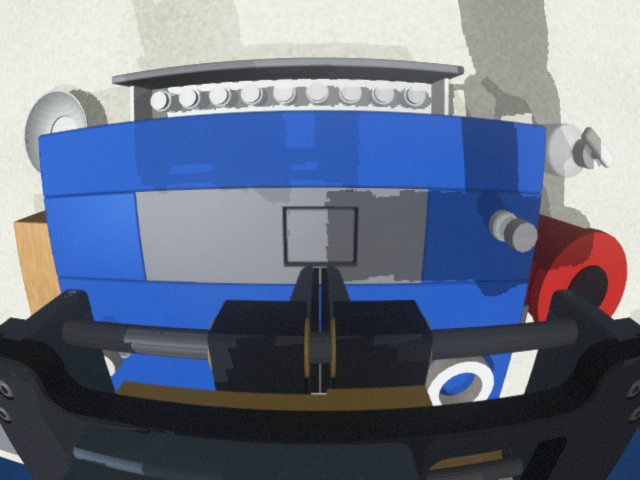

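The drawer stands open (front panel at rows 60–110, with the vials inside showing). The button is back up at (320,236), and the bystanders in view (dish, vial, tape, tub, pump bottle) stand where they were.

```bash
python3 -c "
from workcell import env; print(env.job_done())"
```

```text
the job is handed in; nothing more can be done
None
```

The job is handed in: I touched the strip first (about 7 N), then pressed the button (about 7 N) until the drawer sprang out, and lifted clear with the button back up; the last picture showed no bystander moved, though the carton and some others were out of its view, and no verdict was returned.

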